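Put the mixed-up bed castors back in their own parts dishes

ROBOT

A 6-joint arm with a two-finger parallel gripper is mounted at the origin on the work surface. World frame = base frame: x ahead of the robot, y to its left, z up, the work surface at z = 0. Lengths are in mm, angles in rad, forces in N, time in s.
With the tool pointing down it reaches from about 350 to 975 mm from the base axis. Payload 7.1 kg.
Tool frame: the origin (TCP) lies midway between the tips of the shut fingers; the grasp point (between the pads) lies pinch_z behind it (pinch_z is the distance from the TCP to the grasp point, in mm); z points along the fingers, y is the line along which they close (so a half turn about z gives the same grasp; the last joint's range is limited). The gripper opens to 88 mm and grips with 3 to 60 N. Pads are 20 mm wide; open, the fingers measure 115 mm over their backs; the gripper's body (75 mm by 178 mm) begins 61 mm behind the grasp point.
Start: joints at [1.28, 0.423, 1.63, -0, 1.089, -0.019], TCP at [167.759, 602.048, 222.675] pointing down, gripper open.
Joint ranges: [-3, 3], [-0.9, 2.11], [0.09, 2.58], [-1.31, 4.45], [0.11, 2.69], [-2.54, 2.54]. Speed limits (rad/s): [2.39, 2.39, 3.01, 3.14, 3.14, 3.14].

INTERFACE

Orientations are given as a rotation vector (axis times angle).
In Python, from workcell import get_obs, get_image, close_job, pinch_z gives the robot as it stands.
- The arm moves only by the tool jog_arm, never from a script. Its argument "commands" is a list of rows, each a list of 3 entries, a list of its own where there are three numbers: the gripper command: -1 is shut, 1 is fully open, values between are in proportion, then the shift along the tool's x, y, z as a fraction of full scale, then the turn, a rotation vector about the tool's x, y, z as a fraction of full scale. In form: [[gripper, [tx, ty, tz], [rx, ry, rz]], ...]. A call has 1 to 10 rows; each row shifts and turns the commanded pose from where the row before left it, along the tool's axes as they then stand; what a row does not reach is not made up. Full scale, the value 1, is 0.1 m for a shift and 45 degrees for a turn. A row lasts 1/10 s, in which the tool goes at most 50 mm and 8.59 degrees, less where a joint would pass 70% of its speed; a pose out of reach is approached as far as the arm can. A call with a number of a shift or a turn outside -1 to 1 is refused whole. A call with a gripper value outside its range is refused whole. The fingers move at their own pace and stop on an object; the grip force is fixed at half the most. Time passes only in rows, so rows that do not move let the fingers close. It gives the time, the measured TCP pose, the force, the opening and the grip force at its end, in the units of the state.
- get_obs(): the state, without advancing time (a new reading comes with each control period).
- get_image(name): name is "side" or "top"; returns a dict with "image" (384x512x3 uint8, blue, green, red), "z_map" (384x512 float32, mm along the optical axis (not along the pixel's ray), 0 where there is no reading), "intrinsics" (3x3 intrinsics, pixels), "eye" and "orientation" of the camera in the world. Camera axes: x right, y down, z forward; pixel columns grow to the right and rows downward; lengths in mm; the calibration is good to about 2 mm. A picture is of the moment at which its call begins.
- close_job(): hands the job in; it is judged then, once.
The state is a dict: "t": time; "qpos": joint angles; "qvel": joint speeds; "joint_torque": joint torques, N m; "ee_pos": TCP position; "orientation": TCP orientation; "ft_force": force on the tool from outside, world axes, zero at the start; "moment": the same for the moment, N m; "width": finger opening in mm; "grasp_force": force on a finger pad.
Only numpy, scipy, OpenCV 4.12 (cv2) and the standard library are available. Lean on these libraries where they do the work, as an engineer would, in place of code of your own. Each camera call takes 0.05 s, during which the arm holds its last target. There are 200 camera calls.

TASK

The castors for four beds under repair got mixed up: stand every castor in the parts dish of its own wheel colour, upright on its plate, wheel on top, flat on the dish floor. A dish holds only one castor, so park one in the empty steel dish while you swap the others round; a castor already in its own dish may stay. Set them down gently without dropping or tipping any, and do not knock the white cleaner bottle.

Things in the scene. Friction and masses are not known exactly. Their poses are not given: they have to be found in the camera images.
- blue_castor: loose plate castor, blue wheel on top, 0.18-0.35 kg, standing on its square plate (52x52x4 mm), 87 mm high. Origin: centre of the plate's underside; z up, y along the axle. A metal fork, 26 mm wide in x, rises from the plate to 70 mm; its flat outer faces at y = +-17 mm (34 mm across) are the place to grip. Between them the wheel: 50 mm diameter, 24 mm wide, axle at z 62 mm, does not turn.
- green_castor: loose plate castor, green wheel on top, 0.18-0.35 kg, standing on its square plate (52x52x4 mm), 87 mm high. Origin: centre of the plate's underside; z up, y along the axle. A metal fork, 26 mm wide in x, rises from the plate to 70 mm; its flat outer faces at y = +-17 mm (34 mm across) are the place to grip. Between them the wheel: 50 mm diameter, 24 mm wide, axle at z 62 mm, does not turn.
- yellow_castor: loose plate castor, yellow wheel on top, 0.18-0.35 kg, standing on its square plate (52x52x4 mm), 87 mm high. Origin: centre of the plate's underside; z up, y along the axle. A metal fork, 26 mm wide in x, rises from the plate to 70 mm; its flat outer faces at y = +-17 mm (34 mm across) are the place to grip. Between them the wheel: 50 mm diameter, 24 mm wide, axle at z 62 mm, does not turn.
- black_castor: loose plate castor, black wheel on top, 0.18-0.35 kg, standing on its square plate (52x52x4 mm), 87 mm high. Origin: centre of the plate's underside; z up, y along the axle. A metal fork, 26 mm wide in x, rises from the plate to 70 mm; its flat outer faces at y = +-17 mm (34 mm across) are the place to grip. Between them the wheel: 50 mm diameter, 24 mm wide, axle at z 62 mm, does not turn.
- blue_dish: round shallow parts dish, blue; fixed to the bench. 112 mm outer diameter, 96 mm inner diameter, rim 12 mm high; the flat inner floor is 4 mm above the bench. Holds one castor. Origin: centre of the underside, at bench height; z up.
- green_dish: round shallow parts dish, green; fixed to the bench. 112 mm outer diameter, 96 mm inner diameter, rim 12 mm high; the flat inner floor is 4 mm above the bench. Holds one castor. Origin: centre of the underside, at bench height; z up.
- yellow_dish: round shallow parts dish, yellow; fixed to the bench. 112 mm outer diameter, 96 mm inner diameter, rim 12 mm high; the flat inner floor is 4 mm above the bench. Holds one castor. Origin: centre of the underside, at bench height; z up.
- black_dish: round shallow parts dish, black; fixed to the bench. 112 mm outer diameter, 96 mm inner diameter, rim 12 mm high; the flat inner floor is 4 mm above the bench. Holds one castor. Origin: centre of the underside, at bench height; z up.
- spare_dish: round shallow parts dish, bare steel-grey, empty at the start: the spare dish for parking; fixed to the bench. 112 mm outer diameter, 96 mm inner diameter, rim 12 mm high; the flat inner floor is 4 mm above the bench. Holds one castor. Origin: centre of the underside, at bench height; z up.
- cleaner: bystander: loose white cleaner bottle with a red cap, 64 mm diameter, 170 mm high, standing at the side of the work. Origin: centre of its underside.
Mind the look-alikes: they are no part of the job. Leave any brown or purple look-alike of the yellow_castor alone. What is shaped like the blue_castor but purple is not meant.

How it is judged (in metres and radians):
At the end, for the whole second after the job is handed in: Each of the four castors stands upright (within about 4.5 degrees) on the floor of the dish of its own colour, plate centre within 15 mm of the dish centre and its underside less than 8 mm above the dish's underside, released and at rest (horizontal distance between blue_castor and blue_dish below 0.015 m and z of blue_castor in the frame of blue_dish below 0.008 m and angle between each of blue_castor, green_castor, yellow_castor, black_castor's own z axis and vertical below 0.08 rad and linear speed of each of blue_castor, green_castor, yellow_castor, black_castor below 0.02 m/s and angular speed of each of blue_castor, green_castor, yellow_castor, black_castor below 0.2 rad/s and contact force between each of blue_castor, green_castor, yellow_castor, black_castor and the fingers below 0.1 N and horizontal distance between green_castor and green_dish below 0.015 m and z of green_castor in the frame of green_dish below 0.008 m and horizontal distance between yellow_castor and yellow_dish below 0.015 m and z of yellow_castor in the frame of yellow_dish below 0.008 m and horizontal distance between black_castor and black_dish below 0.015 m and z of black_castor in the frame of black_dish below 0.008 m); the robot touches nothing.
It fails at once if a castor is tipped over (more than 40 degrees) (angle between any of blue_castor, green_castor, yellow_castor, black_castor's own z axis and vertical above 0.7 rad).
It fails at once if a castor is dropped (falls some 25 mm or more, or is thrown: over 0.7 m/s with no finger on it) ((linear speed of blue_castor above 0.7 m/s and contact force between blue_castor and the fingers below 0.01 N) or (linear speed of green_castor above 0.7 m/s and contact force between green_castor and the fingers below 0.01 N) or (linear speed of yellow_castor above 0.7 m/s and contact force between yellow_castor and the fingers below 0.01 N) or (linear speed of black_castor above 0.7 m/s and contact force between black_castor and the fingers below 0.01 N)).
It fails at once if the cleaner bottle is knocked (moved over 30 mm or tilted over 20 degrees) (distance of cleaner from where it was at the start of the episode above 0.03 m or angle between cleaner's own z axis and vertical above 0.35 rad).
It also fails if it takes over 112 s, if anything falls off the work surface, if the arm or the gripper's body presses on something with over 40 N, if the wrist force passes 120 N, or if a joint passes its speed limit or range.

## Working session

There is one attempt and no reset: what is moved stays moved. The work goes in short steps, Python scripts to look and compute and a tool call to move; the robot and the scene stay as the last step left them, time stands still between calls to the robot, and variables do not carry over. Pictures are saved under pics/ and viewed, at most 14 in all, crops included, and the job is handed in when it is done.

Besides the shell and the picture viewer there is one more tool, called after "Call:" as name(argument=value, ...), one argument or row to a line, values as JSON. jog_arm: Moves the arm, as the interface text tells. Its arguments: {"type":"object","properties":{"commands":{"type":"array","items":{"type":"array"}}},"required":["commands"]}

```bash
mkdir -p pics; ls; python3 - <<'E'
from workcell import *
import cv2,numpy as np,pickle
o=get_obs();print(o['t'],o['ee_pos'],o['orientation'],o['width'],pinch_z if not callable(pinch_z) else pinch_z())
for n in('top','side'):
    d=get_image(n);pickle.dump(d,open(n+'.pkl','wb'));cv2.imwrite(f'pics/{n}0.png',d['image']);print(n,d['intrinsics'],d['eye'],d['orientation'])
E
```

```text
pics
0.0 [167.62183345 601.51834259 221.89492378] [-4.25624582e-01 -3.11239531e+00  2.43511760e-03] 88.0461435483911 18.700000000000003
top [[406.14172108   0.         254.83325801]
 [  0.         406.14172108 190.1388542 ]
 [  0.           0.           1.        ]] [322.32014502  53.04151778 930.34017262] [-2.08817422  2.14805074 -0.18481217]
side [[382.82331142   0.         253.8912422 ]
 [  0.         382.82331142 186.70294272]
 [  0.           0.           1.        ]] [ 159.05887398 -524.11553298  859.0712722 ] [-2.35520857  0.6638349  -0.2507286 ]
```

View pics/top0.png

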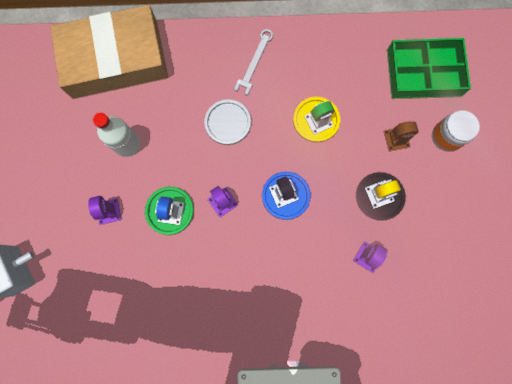

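View pics/side0.png

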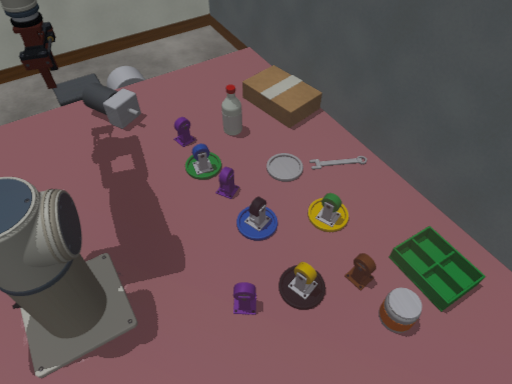

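The pictures show:
- **Dishes (top view):** green at (169,210) holds blue, blue at (286,195) holds black, black at (381,196) holds yellow, yellow at (317,119) holds green. Spare at (228,122) is empty.
- **Look-alikes to leave alone:** purple at (105,208), (222,200) and (371,257), brown at (401,135).
- **Also there:** bottle at (118,138), an orange and white jar, and a green tray.

Next I measure the poses.

```bash
cat > h.py <<'E'
import numpy as np,cv2,pickle
from scipy.spatial.transform import Rotation as R
def cloud(d):
    z=d['z_map'];K=d['intrinsics'];v,u=np.indices(z.shape)
    p=np.stack([(u-K[0,2])/K[0,0]*z,(v-K[1,2])/K[1,1]*z,z],-1)
    P=p@R.from_rotvec(d['orientation']).as_matrix().T+np.array(d['eye'])
    P[z==0]=np.nan
    return P
def plane(d,uv,h):
    K=d['intrinsics'];r=np.array([(uv[0]-K[0,2])/K[0,0],(uv[1]-K[1,2])/K[1,1],1])
    r=R.from_rotvec(d['orientation']).as_matrix()@r;e=np.array(d['eye'])
    return (e+r*(h-e[2])/r[2])[:2]
def proj(d,p):
    K=d['intrinsics'];c=R.from_rotvec(d['orientation']).as_matrix().T@(np.array(p)-np.array(d['eye']));return (K@c/c[2])[:2]
D0={'green':(169,210),'blue':(286,195),'black':(381,196),'yellow':(317,119),'spare':(228,122)}
def circ(d):  # rim fit: points at 8..16 mm in ring around guess
    P=cloud(d);return P
E
cat > m.py <<'E'
from h import *
T=pickle.load(open('top.pkl','rb'));S=pickle.load(open('side.pkl','rb'))
PT,PS=cloud(T),cloud(S)
g=PT[330:350,420:500];print('bench z',np.nanmean(g[...,2]),np.nanstd(g[...,2]))
for n,uv in D0.items():
    c=plane(T,uv,12);out=[n]
    for P in(PT,PS):
        q=P.reshape(-1,3);q=q[np.isfinite(q[:,2])]
        cc=c
        for i in range(6):
            r=np.linalg.norm(q[:,:2]-cc,axis=1)
            s=q[(r>45)&(r<61)&(q[:,2]>8.5)&(q[:,2]<16)]
            A=np.c_[2*s[:,:2],np.ones(len(s))];x=np.linalg.lstsq(A,(s[:,:2]**2).sum(1),rcond=None)[0]
            cc=x[:2]
        out+=[cc.round(1),len(s),round(np.sqrt(x[2]+cc@cc),1)]
    print(*out)
    q=np.r_[PT.reshape(-1,3),PS.reshape(-1,3)];q=q[np.isfinite(q[:,2])]
    r=np.linalg.norm(q[:,:2]-c,axis=1)
    for a,b,R0 in((62,95,60),(78,95,60),(6.5,11,40)):
        for nm,P in(('T',PT),('S',PS),('both',q)):
            w=P.reshape(-1,3);w=w[np.isfinite(w[:,2])]
            w=w[(np.linalg.norm(w[:,:2]-c,axis=1)<R0)&(w[:,2]>a)&(w[:,2]<b)]
            if len(w)>8:
                m=cv2.minAreaRect(w[:,:2].astype(np.float32));e=np.linalg.eigh(np.cov(w[:,:2].T))[1][:,1]
                print('  ',a,nm,len(w),np.round(m[0],1),np.round(m[1],1),round(m[2],1),'pca',round(np.degrees(np.arctan2(e[1],e[0])),1))
E
python3 m.py
python3 - <<'E'
import cv2
a=cv2.imread('pics/top0.png')[80:250,140:420];cv2.imwrite('pics/crop1.png',cv2.resize(a,(784,476),interpolation=2))
E
```

```text
bench z -0.0031679701396281233 1.648288212516809
green [454.4 261. ] 501 51.7 [456.6 257.8] 187 52.0
   62 T 350 [450.5 257.3] [34.9 48.8] 81.3 pca 167.6
   62 S 189 [451.9 251.2] [29.5 48.5] 77.2 pca 163.5
   62 both 539 [451.3 255.9] [37.6 50.8] 81.3 pca 163.6
   78 T 239 [451.2 257. ] [24.3 43.7] 79.6 pca 170.3
   78 S 109 [453.2 254. ] [26.1 42.1] 81.0 pca 163.3
   78 both 348 [451.7 255.2] [28.  45.5] 81.0 pca 166.7
   6.5 T 190 [455.7 258.8] [73.6 76.1] 81.5 pca 148.6
   6.5 S 94 [456.1 251.8] [59.1 65.7] 76.3 pca 157.6
   6.5 both 284 [455.7 258.8] [73.6 76.1] 81.5 pca 150.5
blue [481.8  -8. ] 486 51.8 [484.6 -11.8] 265 51.9
   62 T 323 [486.2  -3.2] [47.8 34.8] 20.9 pca -156.9
   62 S 231 [487.6  -6.9] [46.2 36.6] 24.6 pca -174.6
   62 both 554 [487.2  -5.6] [47.8 40.1] 20.9 pca -160.8
   78 T 231 [486.5  -2.8] [44.5 24. ] 19.6 pca -160.6
   78 S 137 [489.1  -6.4] [42.3 24.8] 20.8 pca -167.7
   78 both 368 [487.4  -5. ] [44.5 28.6] 21.0 pca -162.1
   6.5 T 172 [478.  -9.] [65.1 76.4] 12.0 pca 83.6
   6.5 S 127 [482.7 -19.3] [55.3 68.7] 65.1 pca 154.0
   6.5 both 299 [480.5 -1
[... 649 characters left out ...]
   62 T 319 [660.1 -93.3] [36.3 49.6] 24.6 pca 106.0
   62 S 248 [659.3 -97.9] [29.8 48.7] 25.2 pca 119.1
   62 both 567 [660.8 -94.9] [36.2 53.1] 25.2 pca 110.7
   78 T 216 [659.6 -93.3] [24.5 43.2] 23.4 pca 110.1
   78 S 149 [662.2 -97.3] [24.4 43.5] 23.0 pca 116.1
   78 both 365 [660.9 -95.5] [24.9 47.6] 25.1 pca 112.5
   6.5 T 177 [656.6 -88.4] [77.  65.2] 67.6 pca 67.7
   6.5 S 142 [657.3 -92.6] [56.1 78. ] 25.9 pca 122.5
   6.5 both 319 [662.7 -89.4] [70.9 78.4] 38.3 pca 95.2
spare [663.7 123.9] 439 51.8 [666.3 120.8] 232 52.0
   6.5 T 71 [660.6 121.7] [76.5 67.8] 88.7 pca 85.1
   6.5 S 41 [659.9 123. ] [73.  60.2] 26.7 pca -168.2
   6.5 both 112 [661.  122.8] [77.9 71.3] 46.9 pca 66.9
```

View pics/crop1.png

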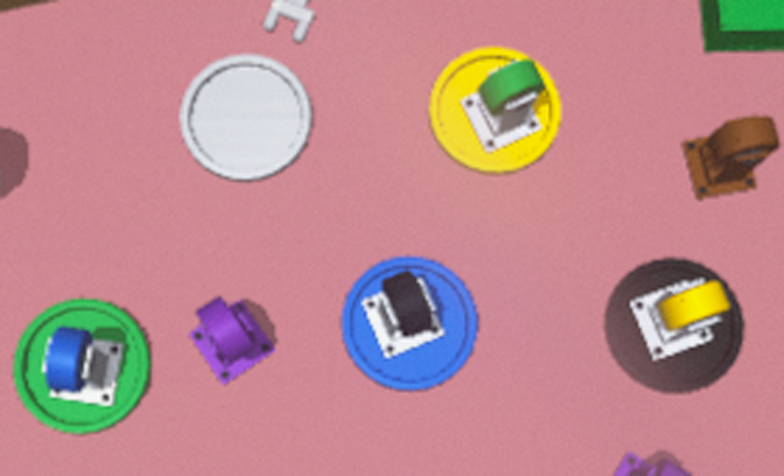

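```bash
cat > g.py <<'E'
import sys,numpy as np
from workcell import get_obs
from scipy.spatial.transform import Rotation as R
# python3 g.py x y z(grasp=tcp) phi nrows : yaw first, then shift
x,y,z,phi=map(float,sys.argv[1:5]);o=get_obs();M=R.from_rotvec(o['orientation']).as_matrix()
f=np.degrees(np.arctan2(M[1,1],M[0,1]));d=(phi-f+90)%180-90
N=np.array([[-np.sin(np.radians(f+d)),np.cos(np.radians(f+d)),0],[np.cos(np.radians(f+d)),np.sin(np.radians(f+d)),0],[0,0,-1]])
s=N@(np.array([x,y,z])-o['ee_pos'])
print('t',round(o['t'],2),'pos',np.round(o['ee_pos'],1),'phi',round(f,1),'tilt',np.round(M[:2,2],3),'w',round(o['width'],1),'F',round(o['grasp_force'],1),'j6',round(o['qpos'][5],2))
print('turn rz total',round(-d/45,3),'shift after turn, units',np.round(s/100,3))
E
python3 g.py 488 -5 150 110.2; python3 - <<'E'
from h import *
T=pickle.load(open('top.pkl','rb'));P=cloud(T);print(np.nanmedian(P[130:150,112:130].reshape(-1,3),axis=0),P[122,100])
E
```

```text
t 0.1 pos [167.6 601.6 222. ] phi 74.4 tilt [-0.    -0.001] w 87.7 F 0.0 j6 -0.02
turn rz total -0.795 shift after turn, units [-0.912 -6.799  0.72 ]
[597.42027617 346.05964922 100.10296237] [611.72382445 362.81515871 170.41257408]
```

Call:
jog_arm(
  commands=[
    [1,[0,0,0],[0,0,-0.16]],
    [1,[0,0,0],[0,0,-0.16]],
    [1,[0,0,0],[0,0,-0.16]],
    [1,[0,0,0],[0,0,-0.16]],
    [1,[0,0,0],[0,0,-0.155]],
  ],
)

```text
t: 0.6
ee_pos: [167.7, 601.7, 222.2]
orientation: [0.559, -3.091, 0.001]
ft_force: [0.3, 1.2, 0.1]
width: 87.7
grasp_force: 0.0
```

Call:
jog_arm(
  commands=[
    [1,[-0.065,-0.48,0],[0,0,0]],
    [1,[-0.065,-0.48,0],[0,0,0]],
    [1,[-0.065,-0.48,0],[0,0,0]],
    [1,[-0.065,-0.48,0],[0,0,0]],
    [1,[-0.065,-0.48,0],[0,0,0]],
    [1,[-0.065,-0.48,0],[0,0,0]],
    [1,[-0.065,-0.48,0],[0,0,0]],
    [1,[-0.065,-0.48,0],[0,0,0]],
    [1,[-0.065,-0.48,0],[0,0,0]],
    [1,[-0.065,-0.48,0],[0,0,0]],
  ],
)

```text
t: 1.6
ee_pos: [394.9, 172.2, 222.7]
orientation: [-0.551, 3.093, 0.0]
ft_force: [0.5, 0.8, 0.3]
width: 87.7
grasp_force: 0.0
```

Call:
jog_arm(
  commands=[
    [1,[-0.065,-0.48,0],[0,0,0]],
    [1,[-0.065,-0.48,0],[0,0,0]],
    [1,[-0.065,-0.48,0],[0,0,0]],
    [1,[-0.065,-0.48,0],[0,0,0]],
    [1,[0,-0.08,0.3],[0,0,0]],
    [1,[0,0,0.3],[0,0,0]],
    [1,[0,0,0.1],[0,0,0]],
    [1,[0,0,0],[0,0,0]],
  ],
)

```text
t: 2.4
ee_pos: [486.7, -4.6, 151.4]
orientation: [0.55, -3.089, -0.001]
ft_force: [-0.0, -0.1, -0.1]
width: 88.0
grasp_force: 0.0
```

```bash
python3 g.py 488 -5 35 110.2; python3 - <<'E'
from workcell import *
import cv2,pickle
for n in('top','side'):
    d=get_image(n);pickle.dump(d,open(n+'1.pkl','wb'))
    if n=='side':cv2.imwrite('pics/side1.png',cv2.resize(d['image'][100:300,150:380],None,fx=3,fy=3))
E
```

```text
t 2.4 pos [486.7  -4.6 151.4] phi 110.2 tilt [-0.004  0.   ] w 88.0 F 0.0 j6 -1.96
turn rz total 0.0 shift after turn, units [-0.011 -0.008  1.164]
```

View pics/side1.png

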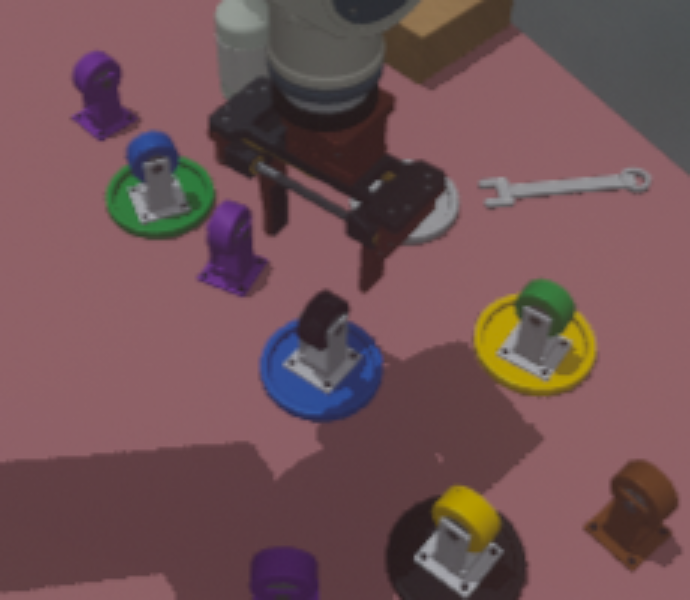

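The side view shows the gripper above the blue dish. The fingertips are at full-image (241,177) and (273,195), straddling black at about (258,205). The castor faces the right way.

```bash
python3 - <<'E'
from h import *
S=pickle.load(open('side1.pkl','rb'));T=pickle.load(open('top1.pkl','rb'))
p=np.array([486.7,-4.6,151.4]);a=np.radians(110.2);y=np.array([np.cos(a),np.sin(a),0])
for D in(S,T):print(proj(D,p+44*y),proj(D,p-44*y),proj(D,p+57*y),proj(D,p-57*y))
for k in(1,-1):print(plane(S,(272/3+150,230/3+100) if k==1 else (370/3+150,288/3+100),151.4)-(p+50*k*y)[:2])
E
```

```text
[242.04808716 176.82520881] [270.3705651  193.70224791] [238.04098386 174.43742201] [274.74033164 196.30614157]
[267.01554457 188.59263201] [308.55181465 172.17997537] [260.83642721 191.03425066] [314.64511575 169.77226619]
[-0.5999304  -3.37629672]
[ 0.06975027 -4.03007376]
```

Call:
jog_arm(
  commands=[
    [1,[-0.01,-0.01,0.2],[0,0,0]],
    [1,[0,0,0.2],[0,0,0]],
    [1,[0,0,0.2],[0,0,0]],
    [1,[0,0,0.2],[0,0,0]],
    [1,[0,0,0.2],[0,0,0]],
    [1,[0,0,0.16],[0,0,0]],
    [1,[0,0,0],[0,0,0]],
  ],
)

```text
t: 3.2
ee_pos: [489.2, -4.8, 36.4]
orientation: [0.552, -3.092, -0.0]
ft_force: [-0.6, 0.2, 0.3]
width: 87.9
grasp_force: 0.0
```

Call:
jog_arm(
  commands=[
    [-1,[0,0,0],[0,0,0]],
    [-1,[0,0,0],[0,0,0]],
    [-1,[0,0,0],[0,0,0]],
    [-1,[0,0,0],[0,0,0]],
    [-1,[0,0,0],[0,0,0]],
    [-1,[0,0,0],[0,0,0]],
    [-1,[0,0,0],[0,0,0]],
    [-1,[0,0,0],[0,0,0]],
  ],
)

```text
t: 4.0
ee_pos: [489.3, -5.3, 36.7]
orientation: [0.551, -3.093, -0.0]
ft_force: [-0.4, 0.6, 2.0]
width: 34.2
grasp_force: 29.9
```

```bash
python3 g.py 666 123 155 110.2
```

```text
t 4.0 pos [489.3  -5.3  36.7] phi 110.2 tilt [-0.  0.] w 34.2 F 29.9 j6 -1.96
turn rz total -0.0 shift after turn, units [-2.102  0.594 -1.183]
```

Call:
jog_arm(
  commands=[
    [-1,[0,0,-0.1],[0,0,0]],
    [-1,[0,0,-0.2],[0,0,0]],
    [-1,[0,0,-0.25],[0,0,0]],
    [-1,[0,0,-0.25],[0,0,0]],
    [-1,[0,0,-0.2],[0,0,0]],
    [-1,[-0.1,0.03,-0.1],[0,0,0]],
    [-1,[-0.2,0.06,0],[0,0,0]],
    [-1,[-0.25,0.07,0],[0,0,0]],
    [-1,[-0.25,0.07,0],[0,0,0]],
    [-1,[-0.25,0.07,0],[0,0,0]],
  ],
)

```text
t: 5.0
ee_pos: [578.2, 60.2, 146.3]
orientation: [0.551, -3.092, -0.0]
ft_force: [0.5, -0.7, -2.0]
width: 33.7
grasp_force: 29.9
```

Call:
jog_arm(
  commands=[
    [-1,[-0.25,0.07,0],[0,0,0]],
    [-1,[-0.25,0.07,0],[0,0,0]],
    [-1,[-0.25,0.07,0],[0,0,0]],
    [-1,[-0.2,0.06,0],[0,0,0]],
    [-1,[-0.1,0.03,0],[0,0,0]],
    [-1,[0,0,0],[0,0,0]],
    [-1,[0,0,0],[0,0,0]],
  ],
)

```text
t: 5.7
ee_pos: [664.7, 123.3, 146.0]
orientation: [0.551, -3.091, 0.0]
ft_force: [-0.7, 0.5, -2.6]
width: 33.9
grasp_force: 29.9
```

```bash
python3 g.py 666 123.5 37 110.2; python3 - <<'E'
from workcell import *
import cv2,pickle
d=get_image('side');cv2.imwrite('pics/side2.png',cv2.resize(d['image'][60:260,170:400],None,fx=3,fy=3))
E
```

```text
t 5.7 pos [664.7 123.3 146. ] phi 110.2 tilt [-0.002 -0.   ] w 33.9 F 29.9 j6 -1.76
turn rz total 0.0 shift after turn, units [-0.013 -0.003  1.09 ]
```

View pics/side2.png

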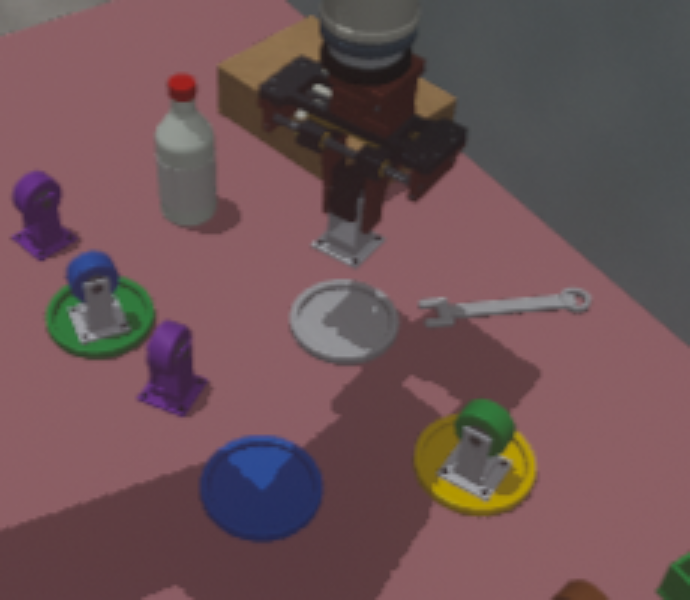

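The picture shows the black castor hanging straight, at crop (348,240), above the spare dish at (345,320). The blue dish is empty.

Call:
jog_arm(
  commands=[
    [-1,[-0.01,0,0.1],[0,0,0]],
    [-1,[0,0,0.2],[0,0,0]],
    [-1,[0,0,0.2],[0,0,0]],
    [-1,[0,0,0.2],[0,0,0]],
    [-1,[0,0,0.17],[0,0,0]],
    [-1,[0,0,0.1],[0,0,0]],
    [-1,[0,0,0.05],[0,0,0]],
    [-1,[0,0,0.03],[0,0,0]],
    [-1,[0,0,0.02],[0,0,0]],
    [-1,[0,0,0],[0,0,0]],
  ],
)

```text
t: 6.75
ee_pos: [667.0, 123.9, 40.1]
orientation: [-0.551, 3.092, -0.0]
ft_force: [-0.1, -0.8, -2.7]
width: 34.0
grasp_force: 29.9
```

Call:
jog_arm(
  commands=[
    [-1,[0,0,0.01],[0,0,0]],
    [-1,[0,0,0.01],[0,0,0]],
    [-1,[0,0,0],[0,0,0]],
  ],
)

```text
t: 7.05
ee_pos: [666.6, 123.9, 37.8]
orientation: [-0.551, 3.093, -0.0]
ft_force: [-0.1, -0.1, -2.1]
width: 33.9
grasp_force: 29.9
```

Call:
jog_arm(
  commands=[
    [-1,[0,0,0.01],[0,0,0]],
    [-1,[0,0,0],[0,0,0]],
    [0.3,[0,0,0],[0,0,0]],
    [0.6,[0,0,0],[0,0,0]],
    [1,[0,0,0],[0,0,0]],
    [1,[0,0,0],[0,0,0]],
    [1,[0,0,-0.2],[0,0,0]],
    [1,[0,0,-0.4],[0,0,0]],
    [1,[0,0,-0.4],[0,0,0]],
    [1,[0,0,-0.15],[0,0,0.16]],
  ],
)

```text
t: 8.05
ee_pos: [668.7, 124.3, 156.2]
orientation: [-0.353, 3.116, 0.0]
ft_force: [0.4, 0.3, 0.3]
width: 87.4
grasp_force: 0.0
```

Call:
jog_arm(
  commands=[
    [1,[0,0,0],[0,0,0.17]],
    [1,[0,0,0],[0,0,0.17]],
    [1,[0,0,0],[0,0,0.164]],
    [1,[0,0,0],[0,0,0]],
  ],
)

```text
t: 8.45
ee_pos: [666.6, 123.9, 151.8]
orientation: [0.267, 3.13, 0.0]
ft_force: [0.1, 0.2, -0.3]
width: 87.6
grasp_force: 0.0
```

```bash
python3 g.py 453.5 257 140 80.3
```

```text
t 8.45 pos [666.6 123.9 151.8] phi 80.3 tilt [0. 0.] w 87.6 F 0.0 j6 -1.23
turn rz total -0.001 shift after turn, units [2.324 0.953 0.118]
```

Call:
jog_arm(
  commands=[
    [1,[0.385,0.159,0],[0,0,0]],
    [1,[0.385,0.159,0],[0,0,0]],
    [1,[0.385,0.159,0],[0,0,0]],
    [1,[0.385,0.159,0],[0,0,0]],
    [1,[0.385,0.159,0],[0,0,0]],
    [1,[0.3,0.12,0],[0,0,0]],
    [1,[0.1,0.038,0.1],[0,0,0]],
    [1,[0,0,0],[0,0,0]],
  ],
)

```text
t: 9.25
ee_pos: [452.0, 257.1, 140.7]
orientation: [-0.258, -3.129, 0.002]
ft_force: [0.2, -0.8, 0.6]
width: 87.9
grasp_force: 0.0
```

```bash
python3 g.py 453.5 257 36 80.3
```

```text
t 9.25 pos [452.  257.1 140.7] phi 80.6 tilt [-0.002 -0.001] w 87.9 F 0.0 j6 -0.91
turn rz total 0.006 shift after turn, units [-0.015  0.002  1.047]
```

Call:
jog_arm(
  commands=[
    [1,[-0.01,0,0.2],[0,0,0]],
    [1,[0,0,0.25],[0,0,0]],
    [1,[0,0,0.25],[0,0,0]],
    [1,[0,0,0.2],[0,0,0]],
    [1,[0,0,0.14],[0,0,0]],
    [1,[0,0,0],[0,0,0]],
    [-1,[0,0,0],[0,0,0]],
    [-1,[0,0,0],[0,0,0]],
    [-1,[0,0,0],[0,0,0]],
    [-1,[0,0,0],[0,0,0]],
  ],
)

```text
t: 10.25
ee_pos: [454.9, 257.0, 38.5]
orientation: [0.265, 3.129, 0.001]
ft_force: [-0.8, -0.4, -0.1]
width: 59.3
grasp_force: 0.0
```

Call:
jog_arm(
  commands=[
    [-1,[0,0,0],[0,0,0]],
    [-1,[0,0,0],[0,0,0]],
    [-1,[0,0,0],[0,0,0]],
    [-1,[0,0,0],[0,0,0]],
  ],
)

```text
t: 10.65
ee_pos: [454.4, 256.8, 37.8]
orientation: [0.265, 3.13, -0.0]
ft_force: [-0.7, -0.1, 2.5]
width: 33.9
grasp_force: 30.0
```

```bash
python3 g.py 484 -9 146 80.3
```

```text
t 10.65 pos [454.4 256.8  37.8] phi 80.3 tilt [-0. -0.] w 33.9 F 30.0 j6 -0.91
turn rz total 0.001 shift after turn, units [-0.74  -2.57  -1.082]
```

Call:
jog_arm(
  commands=[
    [-1,[0,0,-0.1],[0,0,0]],
    [-1,[0,0,-0.2],[0,0,0]],
    [-1,[0,0,-0.25],[0,0,0]],
    [-1,[0,0,-0.25],[0,0,0]],
    [-1,[0,0,-0.2],[0,0,0]],
    [-1,[-0.02,-0.1,-0.1],[0,0,0]],
    [-1,[-0.06,-0.2,0],[0,0,0]],
    [-1,[-0.08,-0.26,0],[0,0,0]],
    [-1,[-0.08,-0.28,0],[0,0,0]],
    [-1,[-0.08,-0.28,0],[0,0,0]],
  ],
)

```text
t: 11.65
ee_pos: [466.4, 139.3, 147.4]
orientation: [-0.264, -3.13, 0.001]
ft_force: [-0.3, -0.3, -2.4]
width: 34.0
grasp_force: 30.0
```

Call:
jog_arm(
  commands=[
    [-1,[-0.08,-0.28,0],[0,0,0]],
    [-1,[-0.08,-0.28,0],[0,0,0]],
    [-1,[-0.08,-0.28,0],[0,0,0]],
    [-1,[-0.08,-0.28,0],[0,0,0]],
    [-1,[-0.07,-0.2,0],[0,0,0]],
    [-1,[-0.03,-0.13,0],[0,0,0]],
    [-1,[0,0,0],[0,0,0]],
    [-1,[0,0,0],[0,0,0]],
  ],
)

```text
t: 12.45
ee_pos: [483.6, -8.9, 147.5]
orientation: [-0.266, -3.13, -0.0]
ft_force: [-0.6, -0.3, -1.4]
width: 33.8
grasp_force: 30.0
```

```bash
python3 g.py 484 -8.5 38 80.3
```

```text
t 12.45 pos [483.6  -8.9 147.5] phi 80.3 tilt [-0.001  0.   ] w 33.8 F 30.0 j6 -1.44
turn rz total -0.0 shift after turn, units [-0.003  0.005  1.095]
```

Call:
jog_arm(
  commands=[
    [-1,[0,0,0.1],[0,0,0]],
    [-1,[0,0,0.2],[0,0,0]],
    [-1,[0,0,0.2],[0,0,0]],
    [-1,[0,0,0.2],[0,0,0]],
    [-1,[0,0,0.17],[0,0,0]],
    [-1,[0,0,0.1],[0,0,0]],
    [-1,[0,0,0.05],[0,0,0]],
    [-1,[0,0,0.03],[0,0,0]],
    [-1,[0,0,0.02],[0,0,0]],
    [-1,[0,0,0],[0,0,0]],
  ],
)

```text
t: 13.45
ee_pos: [484.4, -9.0, 41.0]
orientation: [0.265, 3.13, 0.0]
ft_force: [-0.4, -0.6, -1.3]
width: 33.8
grasp_force: 30.0
```

Call:
jog_arm(
  commands=[
    [-1,[0,0,0.01],[0,0,0]],
    [-1,[0,0,0.01],[0,0,0]],
    [-1,[0,0,0],[0,0,0]],
  ],
)

```text
t: 13.75
ee_pos: [484.2, -9.1, 38.8]
orientation: [0.265, 3.13, 0.0]
ft_force: [-0.2, 0.1, -2.9]
width: 33.9
grasp_force: 30.0
```

Call:
jog_arm(
  commands=[
    [-1,[0,0,0.01],[0,0,0]],
    [-1,[0,0,0],[0,0,0]],
    [0.3,[0,0,0],[0,0,0]],
    [0.6,[0,0,0],[0,0,0]],
    [1,[0,0,0],[0,0,0]],
    [1,[0,0,0],[0,0,0]],
    [1,[0,0,-0.2],[0,0,0]],
    [1,[0,0,-0.4],[0,0,0]],
    [1,[0,0,-0.4],[0,0,0]],
    [1,[0,0,-0.15],[0,0,0.15]],
  ],
)

```text
t: 14.75
ee_pos: [485.8, -9.1, 156.0]
orientation: [0.45, 3.104, 0.001]
ft_force: [-0.1, 0.0, -0.3]
width: 87.5
grasp_force: 0.0
```

Call:
jog_arm(
  commands=[
    [1,[0,0,0],[0,0,0.16]],
    [1,[0,0,0],[0,0,0.16]],
    [1,[0,0,0],[0,0,0.16]],
    [1,[0,0,0],[0,0,0.16]],
    [1,[0,0,0],[0,0,0.16]],
    [1,[0,0,0],[0,0,0.16]],
    [1,[0,0,0],[0,0,0.16]],
    [1,[0,0,0],[0,0,0]],
  ],
)

```text
t: 15.55
ee_pos: [484.0, -9.0, 152.7]
orientation: [-1.731, -2.621, 0.0]
ft_force: [-0.3, 0.2, -0.8]
width: 88.0
grasp_force: 0.0
```

```bash
python3 g.py 662 -94 140 23.2
```

```text
t 15.55 pos [484.   -9.  152.7] phi 23.1 tilt [-0. -0.] w 88.0 F 0.0 j6 -0.45
turn rz total -0.002 shift after turn, units [-1.482  1.301  0.127]
```

Call:
jog_arm(
  commands=[
    [1,[-0.28,0.245,0],[0,0,0]],
    [1,[-0.3,0.265,0],[0,0,0]],
    [1,[-0.3,0.265,0],[0,0,0]],
    [1,[-0.3,0.265,0],[0,0,0]],
    [1,[-0.22,0.19,0],[0,0,0]],
    [1,[-0.08,0.07,0.1],[0,0,0]],
    [1,[0,0,0],[0,0,0]],
    [1,[0,0,0],[0,0,0]],
  ],
)

```text
t: 16.35
ee_pos: [659.9, -93.3, 141.4]
orientation: [-1.727, -2.621, 0.002]
ft_force: [-0.1, -0.2, 0.2]
width: 87.8
grasp_force: 0.0
```

```bash
python3 g.py 662 -94 36.5 23.2
```

```text
t 16.35 pos [659.9 -93.3 141.4] phi 23.2 tilt [-0.003  0.001] w 87.8 F 0.0 j6 -0.56
turn rz total 0.001 shift after turn, units [-0.015  0.017  1.049]
```

Call:
jog_arm(
  commands=[
    [1,[0,0,0.2],[0,0,0]],
    [1,[0,0,0.25],[0,0,0]],
    [1,[0,0,0.25],[0,0,0]],
    [1,[0,0,0.2],[0,0,0]],
    [1,[0,0,0.15],[0,0,0]],
    [1,[0,0,0],[0,0,0]],
    [-1,[0,0,0],[0,0,0]],
    [-1,[0,0,0],[0,0,0]],
    [-1,[0,0,0],[0,0,0]],
    [-1,[0,0,0],[0,0,0]],
  ],
)

```text
t: 17.35
ee_pos: [662.4, -94.0, 38.6]
orientation: [1.729, 2.621, 0.001]
ft_force: [-0.2, -0.5, -0.5]
width: 59.2
grasp_force: 0.0
```

Call:
jog_arm(
  commands=[
    [-1,[0,0,0],[0,0,0]],
    [-1,[0,0,0],[0,0,0]],
    [-1,[0,0,0],[0,0,0]],
    [-1,[0,0,0],[0,0,0]],
  ],
)

```text
t: 17.75
ee_pos: [661.9, -94.0, 37.7]
orientation: [1.73, 2.622, 0.0]
ft_force: [-0.5, -0.5, 1.0]
width: 33.7
grasp_force: 30.0
```

```bash
python3 g.py 456 260.5 146 23.2
```

```text
t 17.75 pos [661.9 -94.   37.7] phi 23.2 tilt [ 0. -0.] w 33.7 F 30.0 j6 -0.56
turn rz total -0.001 shift after turn, units [ 4.069 -0.496 -1.083]
```

Call:
jog_arm(
  commands=[
    [-1,[0,0,-0.1],[0,0,0]],
    [-1,[0,0,-0.2],[0,0,0]],
    [-1,[0,0,-0.25],[0,0,0]],
    [-1,[0,0,-0.25],[0,0,0]],
    [-1,[0,0,-0.2],[0,0,0]],
    [-1,[0.12,-0.015,-0.1],[0,0,0]],
    [-1,[0.22,-0.03,0],[0,0,0]],
    [-1,[0.31,-0.04,0],[0,0,0]],
    [-1,[0.31,-0.04,0],[0,0,0]],
    [-1,[0.31,-0.04,0],[0,0,0]],
  ],
)

```text
t: 18.75
ee_pos: [594.9, 17.8, 147.3]
orientation: [-1.73, -2.621, 0.001]
ft_force: [0.4, -0.3, -1.4]
width: 33.7
grasp_force: 30.0
```

Call:
jog_arm(
  commands=[
    [-1,[0.31,-0.04,0],[0,0,0]],
    [-1,[0.31,-0.04,0],[0,0,0]],
    [-1,[0.31,-0.04,0],[0,0,0]],
    [-1,[0.31,-0.035,0],[0,0,0]],
    [-1,[0.31,-0.035,0],[0,0,0]],
    [-1,[0.31,-0.035,0],[0,0,0]],
    [-1,[0.31,-0.035,0],[0,0,0]],
    [-1,[0.31,-0.035,0],[0,0,0]],
    [-1,[0.22,-0.025,0],[0,0,0]],
    [-1,[0.1,-0.01,0],[0,0,0]],
  ],
)

```text
t: 19.75
ee_pos: [454.2, 262.1, 147.4]
orientation: [-1.727, -2.623, 0.001]
ft_force: [0.1, 0.9, -2.1]
width: 33.8
grasp_force: 30.0
```

Call:
jog_arm(
  commands=[
    [-1,[0,0,0],[0,0,0]],
    [-1,[0,0,0],[0,0,0]],
  ],
)

```text
t: 19.95
ee_pos: [456.2, 260.4, 147.6]
orientation: [1.729, 2.623, -0.001]
ft_force: [0.8, -0.7, -1.9]
width: 33.9
grasp_force: 30.0
```

```bash
python3 g.py 456 260.5 38 23.2; python3 - <<'E'
from workcell import *
import cv2,pickle
d=get_image('side');cv2.imwrite('pics/side3.png',cv2.resize(d['image'][60:320,130:400],None,fx=2.2,fy=2.2))
E
```

```text
t 19.95 pos [456.2 260.4 147.6] phi 23.2 tilt [-0. -0.] w 33.9 F 30.0 j6 0.09
turn rz total -0.0 shift after turn, units [ 2.000e-03 -1.000e-03  1.096e+00]
```

View pics/side3.png

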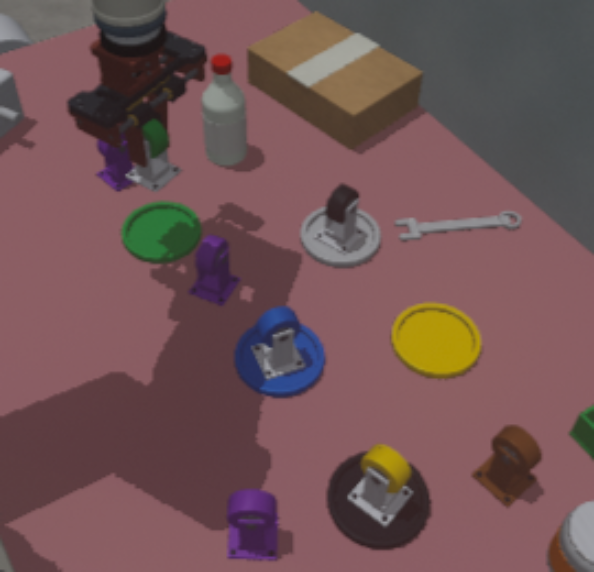

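The side view shows blue standing in the blue dish at crop (280,350) and black in the spare dish at (341,230). Green hangs upright over its own dish at (162,230), and the bottle hasn't moved.

Call:
jog_arm(
  commands=[
    [-1,[0,0,0.1],[0,0,0]],
    [-1,[0,0,0.2],[0,0,0]],
    [-1,[0,0,0.2],[0,0,0]],
    [-1,[0,0,0.2],[0,0,0]],
    [-1,[0,0,0.17],[0,0,0]],
    [-1,[0,0,0.1],[0,0,0]],
    [-1,[0,0,0.05],[0,0,0]],
    [-1,[0,0,0.03],[0,0,0]],
    [-1,[0,0,0.02],[0,0,0]],
    [-1,[0,0,0],[0,0,0]],
  ],
)

```text
t: 21.0
ee_pos: [456.5, 260.8, 41.0]
orientation: [1.73, 2.622, 0.001]
ft_force: [0.3, -0.3, -1.5]
width: 33.5
grasp_force: 30.0
```

Call:
jog_arm(
  commands=[
    [-1,[0,0,0.01],[0,0,0]],
    [-1,[0,0,0.01],[0,0,0]],
    [-1,[0,0,0],[0,0,0]],
  ],
)

```text
t: 21.3
ee_pos: [456.3, 260.8, 38.8]
orientation: [1.73, 2.622, 0.0]
ft_force: [-0.1, 0.7, -2.3]
width: 33.7
grasp_force: 30.0
```

Call:
jog_arm(
  commands=[
    [-1,[0,0,0.01],[0,0,0]],
    [-1,[0,0,0],[0,0,0]],
    [0.3,[0,0,0],[0,0,0]],
    [0.6,[0,0,0],[0,0,0]],
    [1,[0,0,0],[0,0,0]],
    [1,[0,0,0],[0,0,0]],
    [1,[0,0,-0.2],[0,0,0]],
    [1,[0,0,-0.4],[0,0,0]],
    [1,[0,0,-0.4],[0,0,0]],
    [1,[0,0,-0.15],[0,0,0.1]],
  ],
)

```text
t: 22.3
ee_pos: [457.8, 261.6, 156.2]
orientation: [1.832, 2.55, 0.007]
ft_force: [1.1, -0.1, -0.4]
width: 87.6
grasp_force: 0.0
```

Call:
jog_arm(
  commands=[
    [1,[0,0,0],[0,0,0]],
    [1,[0,0,0],[0,0,0]],
  ],
)

```text
t: 22.5
ee_pos: [456.0, 260.6, 152.4]
orientation: [1.829, 2.554, -0.0]
ft_force: [-0.1, 0.0, -0.8]
width: 87.8
grasp_force: 0.0
```

```bash
python3 g.py 480 -222.5 140 18.6
```

```text
t 22.5 pos [456.  260.6 152.4] phi 18.8 tilt [-0. -0.] w 87.8 F 0.0 j6 0.17
turn rz total 0.004 shift after turn, units [-4.655 -1.313  0.124]
```

Call:
jog_arm(
  commands=[
    [1,[-0.3,-0.085,0],[0,0,0]],
    [1,[-0.45,-0.127,0],[0,0,0]],
    [1,[-0.45,-0.127,0],[0,0,0]],
    [1,[-0.45,-0.127,0],[0,0,0]],
    [1,[-0.45,-0.127,0],[0,0,0]],
    [1,[-0.45,-0.127,0],[0,0,0]],
    [1,[-0.45,-0.127,0],[0,0,0]],
    [1,[-0.45,-0.127,0],[0,0,0]],
    [1,[-0.45,-0.127,0],[0,0,0]],
    [1,[-0.45,-0.127,0],[0,0,0]],
  ],
)

```text
t: 23.5
ee_pos: [477.8, -192.2, 150.8]
orientation: [-1.828, -2.551, 0.001]
ft_force: [0.6, 0.2, -0.2]
width: 87.9
grasp_force: 0.0
```

Call:
jog_arm(
  commands=[
    [1,[-0.22,-0.06,0],[0,0,0]],
    [1,[-0.085,-0.025,0.1],[0,0,0]],
    [1,[0,0,0],[0,0,0]],
    [1,[0,0,0],[0,0,0]],
  ],
)

```text
t: 23.9
ee_pos: [479.8, -220.8, 141.2]
orientation: [-1.829, -2.55, 0.001]
ft_force: [-0.4, 0.5, -0.7]
width: 88.0
grasp_force: 0.0
```

```bash
python3 g.py 480 -222.5 36.5 18.6
```

```text
t 23.9 pos [ 479.8 -220.8  141.2] phi 18.7 tilt [-0.003  0.002] w 88.0 F 0.0 j6 -0.78
turn rz total 0.003 shift after turn, units [-0.017 -0.003  1.047]
```

Call:
jog_arm(
  commands=[
    [1,[0,0,0.2],[0,0,0]],
    [1,[0,0,0.25],[0,0,0]],
    [1,[0,0,0.25],[0,0,0]],
    [1,[0,0,0.2],[0,0,0]],
    [1,[0,0,0.15],[0,0,0]],
    [1,[0,0,0],[0,0,0]],
    [-1,[0,0,0],[0,0,0]],
    [-1,[0,0,0],[0,0,0]],
    [-1,[0,0,0],[0,0,0]],
    [-1,[0,0,0],[0,0,0]],
  ],
)

```text
t: 24.9
ee_pos: [481.3, -222.6, 38.5]
orientation: [1.831, 2.551, 0.0]
ft_force: [0.7, -0.2, -0.1]
width: 59.4
grasp_force: 0.0
```

Call:
jog_arm(
  commands=[
    [-1,[0,0,0],[0,0,0]],
    [-1,[0,0,0],[0,0,0]],
    [-1,[0,0,0],[0,0,0]],
    [-1,[0,0,0],[0,0,0]],
  ],
)

```text
t: 25.3
ee_pos: [480.7, -222.3, 37.7]
orientation: [-1.832, -2.552, 0.0]
ft_force: [-1.1, -1.2, 1.8]
width: 33.7
grasp_force: 30.0
```

```bash
python3 g.py 665.5 -88.5 146 18.6
```

```text
t 25.3 pos [ 480.7 -222.3   37.7] phi 18.7 tilt [-0. -0.] w 33.7 F 30.0 j6 -0.78
turn rz total 0.002 shift after turn, units [ 0.679  2.178 -1.083]
```

Call:
jog_arm(
  commands=[
    [-1,[0,0,-0.1],[0,0,0]],
    [-1,[0,0,-0.2],[0,0,0]],
    [-1,[0,0,-0.25],[0,0,0]],
    [-1,[0,0,-0.25],[0,0,0]],
    [-1,[0,0,-0.2],[0,0,0]],
    [-1,[0.025,0.08,-0.1],[0,0,0]],
    [-1,[0.056,0.18,0],[0,0,0]],
    [-1,[0.087,0.28,0],[0,0,0]],
    [-1,[0.087,0.28,0],[0,0,0]],
    [-1,[0.087,0.28,0],[0,0,0]],
  ],
)

```text
t: 26.3
ee_pos: [574.9, -153.4, 147.4]
orientation: [-1.832, -2.552, 0.0]
ft_force: [0.5, 0.6, -2.1]
width: 33.9
grasp_force: 30.0
```

Call:
jog_arm(
  commands=[
    [-1,[0.087,0.28,0],[0,0,0]],
    [-1,[0.087,0.28,0],[0,0,0]],
    [-1,[0.087,0.28,0],[0,0,0]],
    [-1,[0.05,0.16,0],[0,0,0]],
    [-1,[0.025,0.08,0],[0,0,0]],
    [-1,[0,0,0],[0,0,0]],
    [-1,[0,0,0],[0,0,0]],
    [-1,[0,0,0],[0,0,0]],
  ],
)

```text
t: 27.1
ee_pos: [664.7, -89.0, 147.6]
orientation: [-1.832, -2.551, 0.001]
ft_force: [-0.1, -0.5, -2.1]
width: 33.7
grasp_force: 30.0
```

```bash
python3 g.py 665.5 -88.5 38 18.6
```

```text
t 27.1 pos [664.7 -89.  147.6] phi 18.6 tilt [-0.001 -0.   ] w 33.7 F 30.0 j6 -0.48
turn rz total 0.0 shift after turn, units [0.003 0.009 1.096]
```

Call:
jog_arm(
  commands=[
    [-1,[0,0,0.1],[0,0,0]],
    [-1,[0,0,0.2],[0,0,0]],
    [-1,[0,0,0.2],[0,0,0]],
    [-1,[0,0,0.2],[0,0,0]],
    [-1,[0,0,0.17],[0,0,0]],
    [-1,[0,0,0.1],[0,0,0]],
    [-1,[0,0,0.05],[0,0,0]],
    [-1,[0,0,0.03],[0,0,0]],
    [-1,[0,0,0.02],[0,0,0]],
    [-1,[0,0,0],[0,0,0]],
  ],
)

```text
t: 28.1
ee_pos: [666.0, -88.3, 41.1]
orientation: [1.831, 2.552, 0.001]
ft_force: [-0.2, 0.2, -1.2]
width: 34.0
grasp_force: 30.0
```

Call:
jog_arm(
  commands=[
    [-1,[0,0,0.01],[0,0,0]],
    [-1,[0,0,0.01],[0,0,0]],
    [-1,[0,0,0],[0,0,0]],
  ],
)

```text
t: 28.4
ee_pos: [665.7, -88.2, 38.8]
orientation: [1.831, 2.552, 0.0]
ft_force: [1.5, 0.3, -2.8]
width: 33.7
grasp_force: 30.0
```

Call:
jog_arm(
  commands=[
    [-1,[0,0,0.01],[0,0,0]],
    [-1,[0,0,0],[0,0,0]],
    [0.3,[0,0,0],[0,0,0]],
    [0.6,[0,0,0],[0,0,0]],
    [1,[0,0,0],[0,0,0]],
    [1,[0,0,0],[0,0,0]],
    [1,[0,0,-0.2],[0,0,0]],
    [1,[0,0,-0.4],[0,0,0]],
    [1,[0,0,-0.4],[0,0,0]],
    [1,[0,0,-0.15],[0,0,0.164]],
  ],
)

```text
t: 29.4
ee_pos: [667.8, -88.6, 157.1]
orientation: [1.991, 2.424, 0.005]
ft_force: [0.1, -0.0, 0.4]
width: 87.9
grasp_force: 0.0
```

Call:
jog_arm(
  commands=[
    [1,[0,0,0],[0,0,0.18]],
    [1,[0,0,0],[0,0,0.18]],
    [1,[0,0,0],[0,0,0.18]],
    [1,[0,0,0],[0,0,0.18]],
    [1,[0,0,0],[0,0,0.18]],
    [1,[0,0,0],[0,0,0.18]],
    [1,[0,0,0],[0,0,0.18]],
    [1,[0,0,0],[0,0,0.18]],
    [1,[0,0,0],[0,0,0.18]],
    [1,[0,0,0],[0,0,0.18]],
  ],
)

```text
t: 30.4
ee_pos: [665.6, -88.3, 152.7]
orientation: [-3.094, -0.544, 0.0]
ft_force: [-0.1, -0.0, -0.1]
width: 88.1
grasp_force: 0.0
```

Call:
jog_arm(
  commands=[
    [1,[0,0,0],[0,0,0]],
    [1,[0,0,0],[0,0,0]],
  ],
)

```text
t: 30.6
ee_pos: [665.6, -88.2, 152.7]
orientation: [-3.091, -0.559, 0.0]
ft_force: [0.7, -0.3, 0.9]
width: 87.7
grasp_force: 0.0
```

```bash
python3 g.py 666.4 123.9 140 -69.8
```

```text
t 30.6 pos [665.6 -88.2 152.7] phi -69.5 tilt [-0.  0.] w 87.7 F 0.0 j6 1.06
turn rz total 0.007 shift after turn, units [ 0.74  -1.988  0.127]
```

Call:
jog_arm(
  commands=[
    [1,[0.11,-0.29,0],[0,0,0.007]],
    [1,[0.15,-0.4,0],[0,0,0]],
    [1,[0.15,-0.4,0],[0,0,0]],
    [1,[0.15,-0.4,0],[0,0,0]],
    [1,[0.11,-0.3,0],[0,0,0]],
    [1,[0.07,-0.2,0.1],[0,0,0]],
    [1,[0,0,0],[0,0,0]],
    [1,[0,0,0],[0,0,0]],
    [1,[0,0,0],[0,0,0]],
  ],
)

```text
t: 31.5
ee_pos: [667.3, 123.0, 142.9]
orientation: [3.094, 0.545, 0.0]
ft_force: [0.8, -0.3, -0.0]
width: 87.9
grasp_force: 0.0
```

```bash
python3 g.py 666.4 123.9 36.5 -69.8
```

```text
t 31.5 pos [667.3 123.  142.9] phi -70.0 tilt [ 0. -0.] w 87.9 F 0.0 j6 1.39
turn rz total -0.004 shift after turn, units [-0.005 -0.011  1.064]
```

Call:
jog_arm(
  commands=[
    [1,[0,-0.01,0.2],[0,0,0]],
    [1,[0,0,0.25],[0,0,0]],
    [1,[0,0,0.25],[0,0,0]],
    [1,[0,0,0.2],[0,0,0]],
    [1,[0,0,0.16],[0,0,0]],
    [1,[0,0,0],[0,0,0]],
    [-1,[0,0,0],[0,0,0]],
    [-1,[0,0,0],[0,0,0]],
    [-1,[0,0,0],[0,0,0]],
    [-1,[0,0,0],[0,0,0]],
  ],
)

```text
t: 32.5
ee_pos: [667.3, 125.1, 37.7]
orientation: [3.094, 0.545, 0.002]
ft_force: [0.3, -0.3, 0.2]
width: 59.3
grasp_force: 0.0
```

Call:
jog_arm(
  commands=[
    [-1,[0,0,0],[0,0,0]],
    [-1,[0,0,0],[0,0,0]],
    [-1,[0,0,0],[0,0,0]],
    [-1,[0,0,0],[0,0,0]],
  ],
)

```text
t: 32.9
ee_pos: [666.8, 125.0, 36.8]
orientation: [3.094, 0.545, 0.0]
ft_force: [0.7, -0.2, 1.2]
width: 33.7
grasp_force: 30.0
```

```bash
python3 g.py 476 -225 146 -69.8
```

```text
t 32.9 pos [666.8 125.   36.8] phi -70.0 tilt [ 0. -0.] w 33.7 F 30.0 j6 1.39
turn rz total -0.005 shift after turn, units [-2.999  2.626 -1.092]
```

Call:
jog_arm(
  commands=[
    [-1,[0,0,-0.1],[0,0,0]],
    [-1,[0,0,-0.2],[0,0,0]],
    [-1,[0,0,-0.25],[0,0,0]],
    [-1,[0,0,-0.25],[0,0,0]],
    [-1,[0,0,-0.2],[0,0,0]],
    [-1,[-0.08,0.07,-0.1],[0,0,0]],
    [-1,[-0.16,0.14,0],[0,0,0]],
    [-1,[-0.225,0.197,0],[0,0,0]],
    [-1,[-0.225,0.197,0],[0,0,0]],
    [-1,[-0.225,0.197,0],[0,0,0]],
  ],
)

```text
t: 33.9
ee_pos: [606.3, 17.1, 146.2]
orientation: [-3.094, -0.545, 0.002]
ft_force: [0.1, 0.1, -2.6]
width: 33.9
grasp_force: 30.0
```

Call:
jog_arm(
  commands=[
    [-1,[-0.225,0.197,0],[0,0,0]],
    [-1,[-0.225,0.197,0],[0,0,0]],
    [-1,[-0.225,0.197,0],[0,0,0]],
    [-1,[-0.225,0.197,0],[0,0,0]],
    [-1,[-0.225,0.197,0],[0,0,0]],
    [-1,[-0.225,0.197,0],[0,0,0]],
    [-1,[-0.225,0.197,0],[0,0,0]],
    [-1,[-0.225,0.197,0],[0,0,0]],
    [-1,[-0.18,0.16,0],[0,0,0]],
    [-1,[-0.1,0.087,0],[0,0,0]],
  ],
)

```text
t: 34.9
ee_pos: [473.0, -225.3, 146.4]
orientation: [-3.094, -0.542, 0.002]
ft_force: [0.2, 0.4, -2.1]
width: 33.7
grasp_force: 30.0
```

Call:
jog_arm(
  commands=[
    [-1,[0,0,0],[0,0,0]],
    [-1,[0,0,0],[0,0,0]],
    [-1,[0,0,0],[0,0,0]],
  ],
)

```text
t: 35.2
ee_pos: [475.2, -223.1, 146.6]
orientation: [-3.094, -0.546, -0.0]
ft_force: [0.3, -0.0, -3.0]
width: 34.0
grasp_force: 30.0
```

```bash
python3 g.py 476 -225 37 -69.8
```

```text
t 35.2 pos [ 475.2 -223.1  146.6] phi -70.0 tilt [0. 0.] w 34.0 F 30.0 j6 0.76
turn rz total -0.004 shift after turn, units [1.000e-03 2.000e-02 1.096e+00]
```

Call:
jog_arm(
  commands=[
    [-1,[0,0.015,0.1],[0,0,0]],
    [-1,[0,0,0.2],[0,0,0]],
    [-1,[0,0,0.2],[0,0,0]],
    [-1,[0,0,0.2],[0,0,0]],
    [-1,[0,0,0.17],[0,0,0]],
    [-1,[0,0,0.1],[0,0,0]],
    [-1,[0,0,0.05],[0,0,0]],
    [-1,[0,0,0.03],[0,0,0]],
    [-1,[0,0,0.02],[0,0,0]],
    [-1,[0,0,0],[0,0,0]],
  ],
)

```text
t: 36.2
ee_pos: [475.7, -225.5, 40.0]
orientation: [3.094, 0.545, 0.001]
ft_force: [-0.6, 0.1, -2.0]
width: 33.8
grasp_force: 30.0
```

Call:
jog_arm(
  commands=[
    [-1,[0,0,0.01],[0,0,0]],
    [-1,[0,0,0.01],[0,0,0]],
    [-1,[0,0,0],[0,0,0]],
  ],
)

```text
t: 36.5
ee_pos: [475.5, -225.4, 37.9]
orientation: [3.094, 0.545, 0.0]
ft_force: [-0.4, 0.7, -2.3]
width: 33.7
grasp_force: 30.0
```

Now I release, lift and retreat toward the base (x−), so the dishes are in view.

Call:
jog_arm(
  commands=[
    [-1,[0,0,0.01],[0,0,0]],
    [-1,[0,0,0],[0,0,0]],
    [0.3,[0,0,0],[0,0,0]],
    [0.6,[0,0,0],[0,0,0]],
    [1,[0,0,0],[0,0,0]],
    [1,[0,0,0],[0,0,0]],
    [1,[0,0,-0.2],[0,0,0]],
    [1,[0,0,-0.4],[0,0,0]],
    [1,[0,0,-0.4],[0,0,0]],
    [1,[0,0,-0.4],[0,0,0]],
  ],
)

```text
t: 37.5
ee_pos: [475.1, -225.2, 178.1]
orientation: [-3.094, -0.545, 0.001]
ft_force: [0.0, 0.5, -0.1]
width: 87.6
grasp_force: 0.0
```

Call:
jog_arm(
  commands=[
    [1,[0,0.4,-0.2],[0,0,0]],
    [1,[0,0.45,0],[0,0,0]],
    [1,[0,0.45,0],[0,0,0]],
    [1,[0,0.45,0],[0,0,0]],
    [1,[0,0.3,0],[0,0,0]],
    [1,[0,0,0],[0,0,0]],
    [1,[0,0,0],[0,0,0]],
  ],
)

```text
t: 38.2
ee_pos: [544.9, -418.0, 196.0]
orientation: [-3.093, -0.543, 0.001]
ft_force: [-0.5, -0.6, -0.2]
width: 88.2
grasp_force: 0.0
```

```bash
python3 - <<'E'
from workcell import *
import cv2,pickle
for n in('top','side'):
    d=get_image(n);pickle.dump(d,open(n+'.pkl','wb'));cv2.imwrite(f'pics/{n}9.png',d['image'])
E
python3 m.py | grep -E '^[a-z]|62 T|78 T|78 S'
```

```text
bench z 751.5264702650549 16.55443264779211
green [454.4 261. ] 501 51.8 [456.7 257.9] 192 52.0
   62 T 344 [455.1 260.4] [34.9 48.6] 24.2 pca 116.8
   78 T 236 [455.4 260.6] [24.2 45.3] 23.5 pca 112.9
   78 S 97 [458.  255.3] [24.5 40.6] 20.6 pca 123.3
blue [481.8  -7.9] 483 51.8 [484.4 -11.8] 260 51.8
   62 T 302 [480.2  -6.6] [34.1 47.9] 81.3 pca 168.6
   78 T 228 [480.4  -6.6] [24.3 44.9] 79.5 pca 171.0
   78 S 146 [482.5 -10.3] [26.1 44.8] 82.1 pca 170.5
black [ 473.8 -224.4] 492 51.8 [ 476.7 -228.2] 405 51.9
   62 T 365 [ 472.5 -223.2] [49.4 34.9] 19.9 pca -158.4
   78 T 244 [ 472.1 -223.2] [43.2 24.3] 20.7 pca -158.3
   78 S 192 [ 475.1 -226.9] [43.6 23.7] 19.3 pca -163.0
yellow [663.4 -88.1] 422 51.9 [665.9 -91.4] 251 51.8
   62 T 328 [664.2 -87.6] [34.9 48.3] 15.6 pca 100.6
   78 T 210 [664.  -88.3] [24.2 44. ] 18.5 pca 103.9
   78 S 148 [666.4 -91.8] [25.8 44.8] 21.4 pca 115.4
spare [663.8 123.9] 454 51.8 [666.2 120.6] 235 52.1
```

View pics/top9.png

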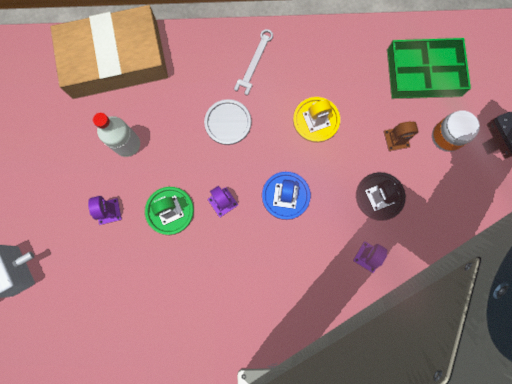

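All four castors stand in their own dishes at top-view (169,210), (287,195), (381,196) and (317,118). Each wheel centre is within about 3 mm of its dish centre, and the bottle hasn't moved.

```bash
python3 -c "
from workcell import *
print(close_job())"
```

```text
the job is handed in; nothing more can be done
None
```

The job is handed in: all four castors stand upright and released in the dishes of their own colour, each within about 3 mm of the dish centre in the last images, and the bottle and look-alikes were not touched.

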